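Run the lathe carriage up to its stop under load

TASK

Test the lathe's carriage feed under load: first stand all the steel trim weights on the carriage's deck while the carriage is still back from its stop, then wind the loaded carriage right up against the stop by pushing the star wheel round spoke after spoke. Leave the carriage touching the stop and put all the weights away upright in the wooden storage tray. Do not shove the carriage itself, and leave the other parts lying about where they are.

Things in the scene. Friction and masses are not known exactly. Their poses are not given: they have to be found in the camera images.
- wheel_axis (a point): star wheel axis at spoke height, 85 mm above the table; axes of the fixed feed unit: z up, y along the bed from wheel to stop, x away from the robot. Five round spokes 12 mm thick, 72 deg apart, run from a 44 mm hub to ball ends 86 mm from the axis. Under them: a column 52 mm across up to 72 mm and a gearbox 100 (x) by 130 mm (y) up to 48 mm above the table
- hood (a point): centre of the top of the hood's roof over the carriage side of the wheel: 170 mm (x) by 56 mm (y), 5 mm thick, from 35 to 91 mm beyond the wheel axis in y, top 102 mm above the table. The rest of the wheel is open from above: a spoke can be pushed only through the open part of the circle, then the next one is taken
- spoke_end (a point): centre of the 18 mm ball end of one spoke, 77 mm from the wheel axis; turns with the wheel, its x axis points out along that spoke
- star_wheel (a joint): wheel angle, rad, 0 to 12, growing counter-clockwise seen from above. Spokes point along this angle + k*72 deg, from the x axis towards the y axis of wheel_axis. It stays where it is left (friction about 0.4 N m, about 7 N at a spoke) and drives the carriage 10 mm per rad: counter-clockwise brings it to the stop
- slide (a joint): travel of the carriage along the bed, m: 0 farthest from the stop, 0.120 touching the stop; always 0.010 x the wheel angle
- stop_face (a point): face of the stop bolt at the far end of the bed, which the carriage's end meets
- deck_in (a point): centre of the inner floor of the carriage's deck, a shallow open-topped aluminium tray moving with the carriage, axes as wheel_axis; floor inside 100 mm (x) by 190 mm (y), walls 5 mm thick rising 21 mm above this floor, which is 49 mm above the table
- deck: the deck itself; origin at the underside of its floor, 5 mm below deck_in
- tray_in (a point): centre of the inner floor of the fixed wooden storage tray on the table; floor inside 208 mm (x) by 108 mm (y), 6 mm above the table, walls 6 mm thick rising 20 mm above this floor
- weight0_c (a point): steel trim weight: round foot 46 mm across and 24 mm high with a plain upright stem 18 mm across on top, 70 mm high in all, about 0.35 kg; this point is its centre, on its axis 35 mm above its underside, z up the stem. Stem spans 11 mm below to 35 mm above this point. All weights are alike; two or three of the four are present.
- weight1_c (a point): steel trim weight: round foot 46 mm across and 24 mm high with a plain upright stem 18 mm across on top, 70 mm high in all, about 0.35 kg; this point is its centre, on its axis 35 mm above its underside, z up the stem. Stem spans 11 mm below to 35 mm above this point. All weights are alike; two or three of the four are present.
- weight2_c (a point): steel trim weight: round foot 46 mm across and 24 mm high with a plain upright stem 18 mm across on top, 70 mm high in all, about 0.35 kg; this point is its centre, on its axis 35 mm above its underside, z up the stem. Stem spans 11 mm below to 35 mm above this point. All weights are alike; two or three of the four are present.
- weight3_c (a point): steel trim weight: round foot 46 mm across and 24 mm high with a plain upright stem 18 mm across on top, 70 mm high in all, about 0.35 kg; this point is its centre, on its axis 35 mm above its underside, z up the stem. Stem spans 11 mm below to 35 mm above this point. All weights are alike; two or three of the four are present.
- dial: bystander: loose black bakelite dial, 50 mm across, 24 mm high, origin under its centre
- collar: bystander: loose brass leadscrew collar, 48 mm across, 18 mm high, origin under its centre
- spacer: bystander: loose chrome spacer ring, 52 mm across, 10 mm high, origin under its centre
- lens: bystander: amber glass lens, 36 mm across, 18 mm high, origin under its centre, behind the feed unit
- driver: bystander: screwdriver lying at the robot's right, origin under its middle
- oiler: bystander: small steel oil can, 44 mm across, 90 mm high, origin under its centre, at the right, beyond the wheel
Things that resemble listed ones, but are neither listed nor needed, are in the scene too. Leave any blue or purple look-alike of the part that bears weight1_c alone. Leave any pink look-alike of the part that bears weight0_c alone.

How it is judged:
By the outcome, as a careful person would: the job done as asked, in the order asked, and still so for the second after the job is handed in, with the robot touching nothing.
Of weight0, weight1, weight2, weight3 only 2 to 3 are there at a start; the rules pass over those that are not, and their reading is None.
At some moment in a run one of weight0, weight1, weight2, weight3 may be knocked a few centimetres aside while the robot is not near it.
It also fails if it takes over 210 s, if anything falls off the work surface, if the arm or the gripper's body presses on something with over 40 N, if the wrist force passes 120 N, or if a joint passes its speed limit or range.

ROBOT

A 6-joint arm with a two-finger parallel gripper is mounted at the origin on the work surface. World frame = base frame: x ahead of the robot, y to its left, z up, the work surface at z = 0. Lengths are in m, angles in rad, forces in N, time in s.
With the tool pointing down it reaches from about 0.35 to 0.875 m from the base axis. Payload 4.2 kg.
Tool frame: the origin (TCP) lies where the fingers leave the gripper's body, on its centre line; the fingertips stand 73 mm ahead of it and the grasp point (between the pads) lies 54 mm ahead of it (tcp_to_grasp is the distance from the TCP to the grasp point, in m); z points along the fingers, y is the line along which they close (so a half turn about z gives the same grasp; the last joint's range is limited). The gripper opens to 85 mm and grips with 20 to 120 N. Pads are 22 mm wide; open, the fingers measure 114 mm over their backs; the gripper's body (76 mm by 85 mm) begins 54 mm behind the grasp point. The pads swing forward as they close: fully open they stand 13 mm farther back than shut.
Start: joints at [-1.047, 0.385, 0.008, 0, -1.194, -0.259], TCP at [0.164, -0.603, 0.304] pointing down, gripper open.
Joint ranges: [-3.14, 3.14], [-1.21, 2.06], [-1.07, 1.41], [-3.16, 2.05], [-2.99, -0.16], [-3.1, 3.1]. Speed limits (rad/s): [2.79, 2.79, 3.14, 3.14, 3.14, 3.14].

INTERFACE

Orientations are given as a unit quaternion [w, x, y, z].
In Python, from rig import * gives the robot as it stands.
- The arm moves only by the tool step_arm, never from a script. Its argument "motion" is a list of rows, each a list of 4 numbers: the shift along the tool's x, y, z in m, then the turn about the tool's z in degrees. A call has 1 to 12 rows; each row is the pose to reach, as a shift and turn from the pose commanded when the call began, along the tool's axes at that moment; what a row does not reach only later rows make up. A row lasts 1/8 s, in which the tool goes at most 62.5 mm and 10.7 degrees, less where a joint would pass 70% of its speed; a pose out of reach is approached as far as the arm can. A call with a gripper value outside its range is refused whole. "fingers" is the closure, from 0 (fully open) to 1 (shut), set as the call begins (left out, the last holds). The fingers move at their own pace and stop on an object; "grip_force" is the grip in N (left out, the last holds). Time passes only in rows, so rows that repeat a pose let the fingers close. It gives the time, the measured TCP pose, the force, the opening and the grip force at its end, in the units of the state.
- state(): the state, without advancing time (a new reading comes with each control period).
- grab_frame(name): name is "scene" or "top" or "wrist"; returns the picture (384x512x3 uint8, blue, green, red); there is no depth.
- get_calibration(name): a dict with "fov_y" (degrees; the focal length in pixels is half the picture's height over the tangent of half this angle, whatever the lens; pixels are square), "cx", "cy" (the principal point, pixels), "D" ([k1, k2, p1, p2, k3] as OpenCV has them; the pictures are not rectified), "position" and "orientation" of the camera in the world; the wrist camera has in their place "T_tool_cam" (4x4, takes a point from camera to tool coordinates, whose origin is the TCP and whose axes are the flange's). Camera axes: x right, y down, z forward; pixel columns grow to the right and rows downward; lengths in m; the calibration is good to about 2 mm. A picture is of the moment at which its call begins: read the wrist's pose just before it. get_calibration takes no time and is no camera call.
- sign_off(): hands the job in; it is judged then, once.
The state is a dict: "time": time; "joint_pos": joint angles; "qd": joint speeds; "joint_efforts": joint torques, N m; "tool_pos": TCP position; "ee_rot": TCP orientation; "ft_force": force on the tool from outside, world axes, zero at the start; "ft_torque": the same for the moment, N m; "opening": opening from 0.0 (shut) to 1.0 (fully open); "grasp_force": force on a finger pad.
Only numpy, scipy, OpenCV 4.12 (cv2) and the standard library are available. Lean on these libraries where they do the work, as an engineer would, in place of code of your own. Each camera call takes 0.05 s, during which the arm holds its last target. There are 200 camera calls.

## Working session

There is one attempt and no reset: what is moved stays moved. The work goes in short steps, Python scripts to look and compute and a tool call to move; the robot and the scene stay as the last step left them, time stands still between calls to the robot, and variables do not carry over. Pictures are saved under pics/ and viewed, at most 14 in all, crops included, and the job is handed in when it is done.

Besides the shell and the picture viewer there is one more tool, called after "Request:" as a command line: name --pt "numbers of a row" for each row, then --argument value for the rest. step_arm: Moves the arm, as the interface text tells. Its arguments: {"type":"object","properties":{"motion":{"type":"array"},"fingers":{"type":"number"},"grip_force":{"type":"number"}},"required":["motion"]}

```bash
mkdir -p pics; ls
python3 - <<'E'
from rig import *
import cv2,json
s=state();print({k:s[k] for k in('time','tool_pos','ee_rot','ft_force','opening')})
for n in('scene','top','wrist'):
    print(n,get_calibration(n))
for n in('scene','top'):
    cv2.imwrite(f'pics/{n}0.png',cv2.resize(grab_frame(n),(800,600)))
E
```

```text
pics
{'time': 0.0, 'tool_pos': array([ 0.16347409, -0.60279978,  0.30281534]), 'ee_rot': array([-2.05716394e-04, -1.31927146e-01,  9.91258802e-01,  1.08299625e-03]), 'ft_force': array([-0.61867991, -0.24777672,  0.15970628]), 'opening': 0.999441701330313}
scene {'fov_y': 49.863063940343196, 'cx': 256.51931440621894, 'cy': 194.9943057322964, 'D': array([-0.00991942,  0.        ,  0.        ,  0.        ,  0.        ]), 'position': array([1.07381191, 0.62781868, 0.89015755]), 'orientation': array([-0.13039561,  0.28307848,  0.87412837, -0.37250927])}
top {'fov_y': 55.95693540362319, 'cx': 260.32446857004544, 'cy': 183.6140688487331, 'D': array([0.02591203, 0.        , 0.        , 0.        , 0.        ]), 'position': array([0.46323964, 0.00324045, 1.10157754]), 'orientation': array([ 0.02049976, -0.70256491,  0.71021364, -0.03973525])}
wrist {'fov_y': 68.54901762846559, 'cx': 255.87825303738722, 'cy': 191.53631036871616, 'D': array([-0.04777307,  0.        ,  0.        ,  0.        ,  0.        ]), 'T_tool_cam': array([[-1.24858062e-03, -9.62149856e-01, -2.72518065e-01,
         6.94468268e-02],
       [ 9.99999199e-01, -1.14459836e-03, -5.40531011e-04,
         1.48613820e-03],
       [ 2.08148104e-04, -2.72518521e-01,  9.62150514e-01,
        -6.93134259e-02],
       [ 0.00000000e+00,  0.00000000e+00,  0.00000000e+00,
         1.00000000e+00]])}
```

View pics/top0.png

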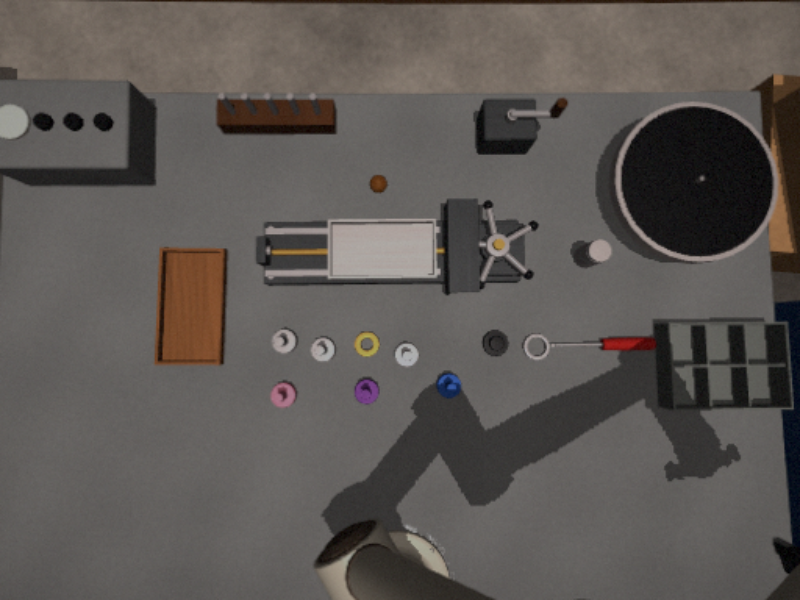

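View pics/scene0.png

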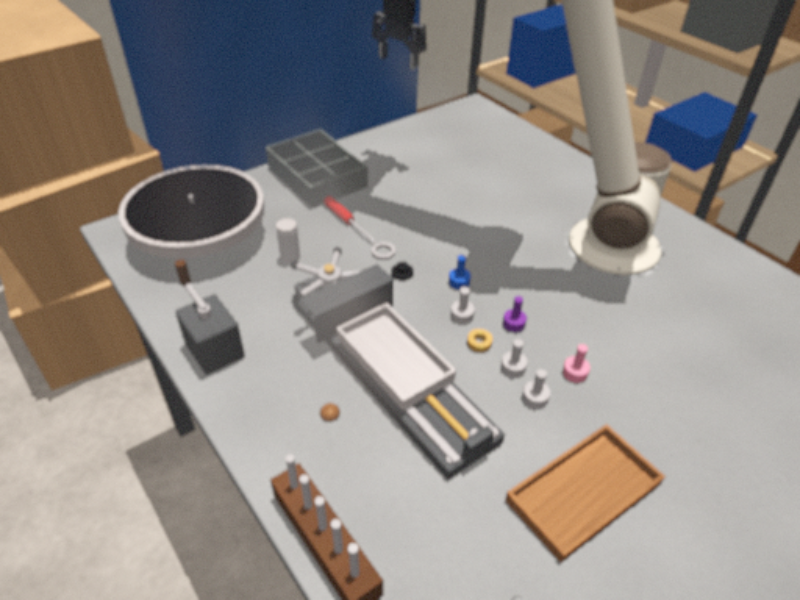

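The top view shows three steel weights near (284,340), (321,348) and (406,354), with the pink, purple and blue look-alikes in the row below. The deck is at (382,248), the wheel hub at (497,244), the tray at (191,306) and the stop at the left, near (265,250).

```bash
cat > h.py <<'E'
from rig import *
import cv2, numpy as np
from scipy.spatial.transform import Rotation as R
def rot(q): return R.from_quat([q[1],q[2],q[3],q[0]]).as_matrix()
def K(c):
    f=192/np.tan(np.radians(c['fov_y']/2)); return np.array([[f,0,c['cx']],[0,f,c['cy']],[0,0,1]])
def pose(n):
    c=get_calibration(n)
    if n!='wrist': return c,rot(c['orientation']),np.array(c['position'])
    s=state(); Rt=rot(s['ee_rot']); T=c['T_tool_cam']
    return c,Rt@T[:3,:3],Rt@T[:3,3]+s['tool_pos']
def ray(P,uv,z):
    c,Rc,p=P; u=cv2.undistortPoints(np.array(uv,float).reshape(-1,1,2),K(c),c['D']).reshape(-1,2)
    d=np.c_[u,np.ones(len(u))]@Rc.T; t=(z-p[2])/d[:,2]; return p+d*t[:,None]
def proj(P,X):
    c,Rc,p=P; X=(np.atleast_2d(X)-p)@Rc; return cv2.projectPoints(X,np.zeros(3),np.zeros(3),K(c),c['D'])[0].reshape(-1,2)
def move(xyz,yaw=None):
    """shift (mm) in tool axes and turn (deg) to put TCP at xyz with tool-y at world angle yaw (mod 180)"""
    s=state(); Rt=rot(s['ee_rot']); sh=Rt.T@(np.array(xyz)-s['tool_pos'])
    t=0
    if yaw is not None:
        a=np.degrees(np.arctan2(Rt[1,1],Rt[0,1])); t=-((yaw-a+90)%180-90)
    return np.round(sh*1000,1),round(t,1)
E
python3 - <<'E'
from h import *
P=pose('top'); im=grab_frame('top'); cv2.imwrite('pics/t1raw.png',im)
k=1.5625
hsv=cv2.cvtColor(im,cv2.COLOR_BGR2HSV)
def blobs(mask,amin,amax,roi=None):
    n,l,st,c=cv2.connectedComponentsWithStats(mask.astype(np.uint8))
    return [(c[i].round(1),st[i]) for i in range(1,n) if amin<st[i][4]<amax]
m=(hsv[...,2]>135)&(hsv[...,1]<60)
for c,st in blobs(m,40,6000): print('bright',(c*k).round(),st,ray(P,c,.024).round(4)[0],ray(P,c,.07).round(4)[0])
m=(hsv[...,0]>3)&(hsv[...,0]<20)&(hsv[...,1]>110)&(hsv[...,2]>50)
for c,st in blobs(m,300,9000):
    if 90<c[0]<160:
        mm=np.zeros(m.shape,np.uint8); n,l,_,_=cv2.connectedComponentsWithStats(m.astype(np.uint8)); mm[l==l[int(c[1]),int(c[0])]]=1
        r=cv2.minAreaRect(cv2.findContours(mm,0,1)[0][0]); b=cv2.boxPoints(r); print('tray',ray(P,b,.026).round(4),ray(P,[r[0]],.026))
cr=im[115:195,250:350]; cv2.imwrite('pics/t1.png',cv2.resize(cr,(800,600),interpolation=cv2.INTER_CUBIC)[:,:])
E
```

```text
bright [692. 186.] [394  65 104 102 747] [ 0.7484 -0.5875  0.024 ] [ 0.7363 -0.5622  0.07  ]
bright [ 12. 121.] [  0  67  18  22 319] [0.8792 0.7205 0.024 ] [0.8615 0.6899 0.07  ]
bright [373. 249.] [ 170  140  112   38 2722] [0.6288 0.0366 0.024 ] [0.6217 0.0351 0.07  ]
bright [499. 246.] [308 145  32  34 151] [ 0.6323 -0.2059  0.024 ] [ 0.6251 -0.197   0.07  ]
bright [600. 250.] [377 153  14  14 152] [ 0.6236 -0.4016  0.024 ] [ 0.6168 -0.3843  0.07  ]
bright [283. 341.] [174 211  15  15 138] [0.4545 0.2079 0.024 ] [0.4549 0.1991 0.07  ]
bright [536. 346.] [336 214  16  16  84] [ 0.4392 -0.2721  0.024 ] [ 0.4402 -0.2603  0.07  ]
bright [322. 350.] [199 216  15  15 141] [0.4377 0.1348 0.024 ] [0.4388 0.1292 0.07  ]
bright [406. 355.] [253 220  15  15 149] [ 0.4262 -0.0242  0.024 ] [ 0.4278 -0.023   0.07  ]
bright [428. 554.] [260 342  27  27 263] [ 0.0633 -0.0602  0.024 ] [ 0.0804 -0.0575  0.07  ]
bright [338. 577.] [207 353  20  31 287] [0.0267 0.1041 0.024 ] [0.0454 0.0998 0.07  ]
tray [[0.4186 0.445  0.026 ]
 [0.6372 0.4425 0.026 ]
 [0.6317 0.3193 0.026 ]
 [0.412  0.3239 0.026 ]] [[0.52388476 0.38299445 0.026     ]]
```

View pics/t1.png

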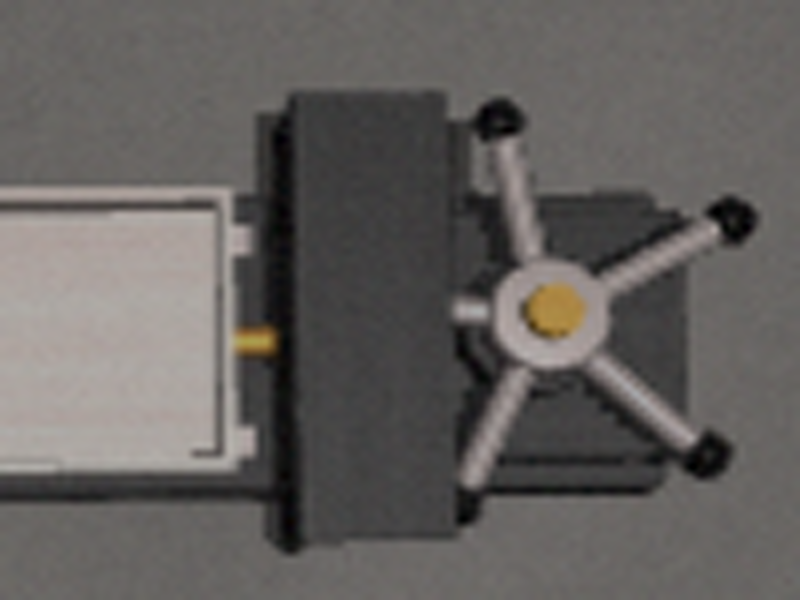

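The crop shows the hub at crop pixel (553,311), with ball ends at (500,120), (735,219) and (708,453). The other two spokes are partly or wholly under the hood. The deck's right corners are at (233,188) and (240,468).

Run:
```python
from h import *
P=pose('top')
cv=lambda a: np.array(a)/[8,7.5]+[250,115]
hub=ray(P,cv([[553,311]]),.093)[0]; balls=ray(P,cv([[500,120],[735,219],[708,453]]),.09)
d=balls-hub; print('hub',hub.round(4),np.hypot(d[:,0],d[:,1]).round(4),np.degrees(np.arctan2(d[:,1],d[:,0])).round(1))
hood=ray(P,cv([[290,93],[446,93],[458,535],[300,542]]),.102); print('hood',hood.round(4),hood.mean(0).round(4))
im=cv2.imread('pics/t1raw.png'); h=cv2.cvtColor(im,cv2.COLOR_BGR2HSV); m=((h[...,2]>135)&(h[...,1]<60)).astype(np.uint8)
m[:,:209]=0;m[:,281:]=0; m[:135]=0;m[185:]=0
r=cv2.minAreaRect(cv2.findNonZero(m)); print('deck',ray(P,[r[0]],.07),ray(P,cv2.boxPoints(r),.07).round(4))
# weights: triangulation-free: project candidates in scene
S=pose('scene'); print(proj(S,[[.4545,.2079,.024],[.4377,.1348,.024],[.4262,-.0242,.024]])*1.5625)
print(move([.44,.08,.36],0))
```

```text
hub [ 0.6248 -0.1921  0.093 ] [0.0758 0.0752 0.0765] [  12.6  -62.1 -134.9]
hood [[ 0.7067 -0.0995  0.102 ]
 [ 0.7064 -0.1546  0.102 ]
 [ 0.5396 -0.1551  0.102 ]
 [ 0.5376 -0.0999  0.102 ]] [ 0.6226 -0.1273  0.102 ]
deck [[0.62422622 0.01931949 0.07      ]] [[ 0.6788  0.1211  0.07  ]
 [ 0.6775 -0.0839  0.07  ]
 [ 0.5698 -0.0822  0.07  ]
 [ 0.5716  0.1211  0.07  ]]
[[537.63810268 389.24161216]
 [515.2829884  359.07852123]
 [462.92524532 306.66361128]]
(array([-445.5,  586.9,  -56. ]), np.float64(-74.8))
```

Request:
step_arm --pt "-60 0 0 0"

```text
time: 0.28
tool_pos: [0.2217, -0.5875, 0.3035]
ee_rot: [-0.0, -0.129, 0.992, 0.0]
ft_force: [1.6, -0.7, -0.1]
opening: 1.001
grasp_force: 0.0
```

Run:
```python
from h import *
print(move([.44,.08,.36],0), state()['joint_pos'].round(2))
```

```text
(array([-381.8,  589.5,  -56.3]), np.float64(-75.2)) [-0.95  0.39  0.02  0.   -1.2  -0.36]
```

Request:
step_arm --pt "-0.382 0.59 -0.056 -75" --pt "-0.382 0.59 -0.056 -75" --pt "-0.382 0.59 -0.056 -75" --pt "-0.382 0.59 -0.056 -75" --pt "-0.382 0.59 -0.056 -75" --pt "-0.382 0.59 -0.056 -75" --pt "-0.382 0.59 -0.056 -75" --pt "-0.382 0.59 -0.056 -75" --pt "-0.382 0.59 -0.056 -75" --pt "-0.382 0.59 -0.056 -75" --pt "-0.382 0.59 -0.056 -75" --pt "-0.382 0.59 -0.056 -75" --fingers 0.3

```text
time: 1.78
tool_pos: [0.4388, 0.0855, 0.3598]
ee_rot: [0.0, 0.71, -0.705, -0.0]
ft_force: [-0.4, -0.5, 0.0]
opening: 0.701
grasp_force: 0.0
```

Request:
step_arm --pt "0 0 0 0" --pt "0 0 0 0"

```text
time: 2.02
tool_pos: [0.4377, 0.0816, 0.3596]
ee_rot: [0.0, 0.708, -0.706, -0.0]
ft_force: [0.1, -0.3, 0.3]
opening: 0.694
grasp_force: 0.0
```

Run:
```python
from h import *
print(state()['joint_pos'].round(2),state()['tool_pos'],rot(state()['ee_rot']).round(2))
P=pose('wrist'); im=grab_frame('wrist'); cv2.imwrite('pics/w1.png',cv2.resize(im,(800,600)))
print(proj(P,[[.4545,.2079,.024],[.4377,.1348,.024],[.4262,-.0242,.024],[.4545,.2079,.07],[.4377,.1348,.07],[.4262,-.0242,.07]])*1.5625)
```

```text
[ 0.55  0.03 -0.31 -0.   -1.23 -0.55] [0.4376806  0.08158565 0.35962162] [[ 0. -1. -0.]
 [-1. -0. -0.]
 [ 0.  0. -1.]]
[[382.01480109 375.30362304]
 [398.70076528 305.73684132]
 [411.9562945  130.16334088]
 [380.12236298 397.47840552]
 [398.64091794 321.05864665]
 [413.63163145 124.24887333]]
```

View pics/w1.png

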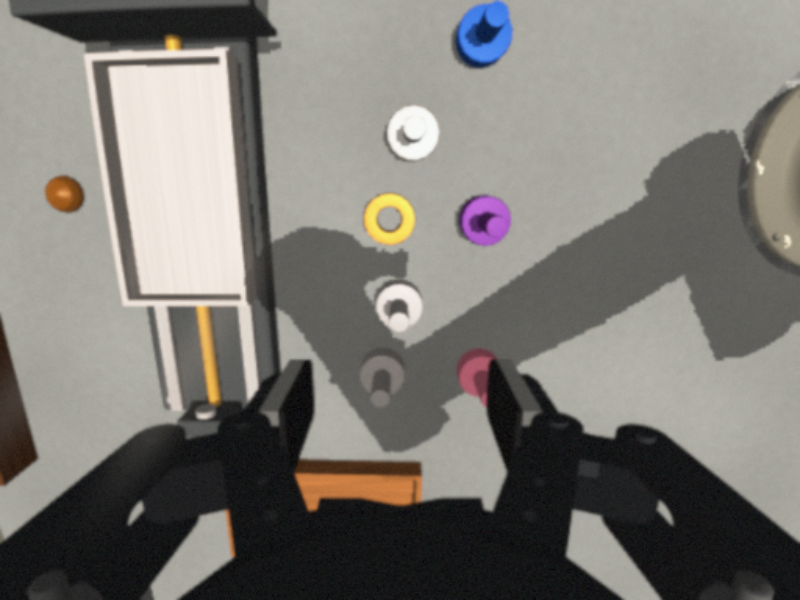

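The wrist view puts the feet at (382,374), (399,305) and (413,133), matching my estimates to about 2 mm. I'll pick the (413,133) weight first.

Request:
step_arm --pt "0.06 0.011 0.03 0" --pt "0.104 0.011 0.08 0" --pt "0.104 0.011 0.14 0" --pt "0.104 0.011 0.19 0" --pt "0.104 0.011 0.22 0" --pt "0.104 0.011 0.235 0" --pt "0.104 0.011 0.245 0" --pt "0.104 0.011 0.252 0" --pt "0.104 0.011 0.252 0" --pt "0.104 0.011 0.252 0"

```text
time: 3.32
tool_pos: [0.4278, -0.0214, 0.1085]
ee_rot: [-0.001, 0.708, -0.706, 0.0]
ft_force: [-0.0, -0.4, -0.7]
opening: 0.702
grasp_force: 0.0
```

Request:
step_arm --pt "0 0 0 0" --pt "0 0 0 0" --pt "0 0 0 0" --pt "0 0 0 0" --pt "0 0 0 0" --pt "0 0 0 0" --fingers 1 --grip_force 50

```text
time: 4.08
tool_pos: [0.4273, -0.0214, 0.1081]
ee_rot: [0.0, 0.708, -0.706, -0.0]
ft_force: [-2.0, 1.4, 5.6]
opening: 0.194
grasp_force: 48.9
```

Request:
step_arm --pt "0 0 -0.05 0" --pt "0 0 -0.1 0" --pt "0 0 -0.1 0" --pt "0 0 -0.1 0"

```text
time: 4.58
tool_pos: [0.4262, -0.0217, 0.2065]
ee_rot: [0.001, 0.708, -0.706, -0.001]
ft_force: [-1.1, -0.6, -3.8]
opening: 0.194
grasp_force: 50.2
```

Run:
```python
from h import *
P=pose('wrist'); im=grab_frame('wrist'); cv2.imwrite('pics/w2.png',cv2.resize(im,(500,375)))
print(move([.624,-.042,.25],0),state()['ft_force'])
```

```text
(array([  20.7, -197.7,  -44.8]), np.float64(0.1)) [-0.35472874 -0.32194531 -3.51762438]
```

View pics/w2.png

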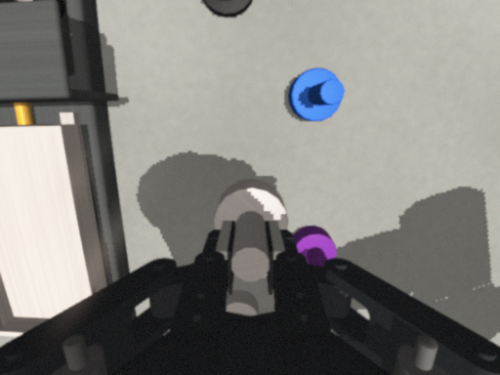

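The weight hangs upright in the grip, so I'll carry it to the near end of the deck.

Request:
step_arm --pt "0 -0.02 -0.04 0" --pt "0.01 -0.07 -0.045 0" --pt "0.02 -0.12 -0.045 0" --pt "0.02 -0.165 -0.045 0" --pt "0.02 -0.19 -0.045 0" --pt "0.02 -0.198 -0.04 0" --pt "0.02 -0.198 -0.01 0" --pt "0.02 -0.198 0.02 0" --pt "0.02 -0.198 0.04 0" --pt "0.02 -0.198 0.047 0" --pt "0.02 -0.198 0.048 0" --pt "0.02 -0.198 0.048 0"

```text
time: 6.12
tool_pos: [0.6259, -0.0408, 0.1607]
ee_rot: [-0.0, 0.708, -0.706, 0.0]
ft_force: [0.5, -0.5, -3.8]
opening: 0.192
grasp_force: 50.6
```

Run:
```python
from h import *
print(move([.624,-.042,.157],0),state()['tool_pos'],state()['ft_force'])
```

```text
(array([1.2, 1.9, 3.6]), np.float64(0.2)) [ 0.62587632 -0.04079719  0.1606504 ] [ 0.54749271 -0.48359164 -3.84092024]
```

Request:
step_arm --pt "0 0.001 0.001 0" --pt "0 0.001 0.002 0" --pt "0 0.001 0.003 0" --pt "0 0.001 0.003 0"

```text
time: 6.62
tool_pos: [0.6246, -0.0409, 0.1572]
ee_rot: [-0.0, 0.708, -0.706, 0.0]
ft_force: [-0.6, -0.3, -2.5]
opening: 0.195
grasp_force: 50.8
```

Request:
step_arm --pt "0 0 0 0" --pt "0 0 0 0" --pt "0 0 0 0" --pt "0 0 -0.03 0" --pt "0 0 -0.08 0" --pt "0 0 -0.13 0" --pt "0 0 -0.16 0" --pt "0 0 -0.16 0" --fingers 0.3

```text
time: 7.62
tool_pos: [0.6255, -0.0409, 0.3206]
ee_rot: [-0.003, 0.708, -0.706, 0.002]
ft_force: [-0.2, -1.0, -1.2]
opening: 0.7
grasp_force: 0.0
```

Run:
```python
from h import *
P=pose('wrist'); im=grab_frame('wrist'); cv2.imwrite('pics/w3.png',cv2.resize(im,(600,450)))
print(move([.4377,.135,.108],0),state()['tool_pos'])
k=600/512
print(proj(P,[[.624,-.042,.073],[.624,-.042,.119],[.4377,.1348,.024],[.4545,.2079,.024]])*k)
```

```text
(array([-176.2,  187. ,  209.7]), np.float64(0.2)) [ 0.62466444 -0.04077575  0.31805298]
[[302.55611865 201.59201108]
 [302.6070729  212.84436503]
 [447.11764743 329.69200912]
 [427.35262584 376.62378329]]
```

View pics/w3.png

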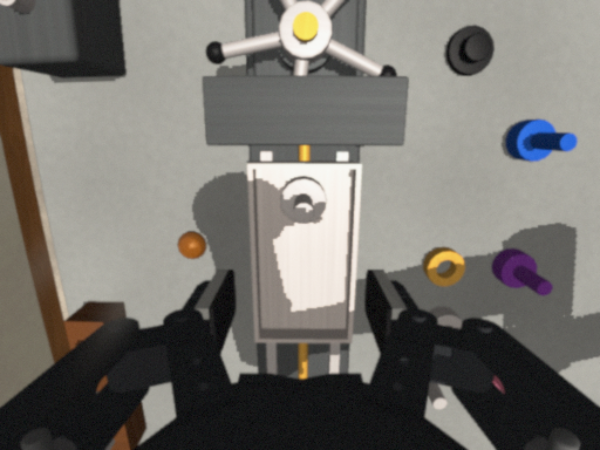

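The first weight stands on the deck at (302,200). I'll check where the other two are from the top camera before each approach.

```bash
cat > wt.py <<'E'
from h import *
def wts(zf=.024):
    P=pose('top'); im=grab_frame('top'); h=cv2.cvtColor(im,cv2.COLOR_BGR2HSV)
    m=((h[...,2]>110)&(h[...,1]<45)).astype(np.uint8)
    n,l,st,c=cv2.connectedComponentsWithStats(m)
    return [(c[i].round(1),st[i][4],ray(P,c[i],zf)[0].round(4)) for i in range(1,n) if 60<st[i][4]<400 and 100<c[i][0]<350 and 170<c[i][1]<270]
if __name__=='__main__':
    for w in wts(): print(*w)
E
python3 wt.py
```

```text
[343.1 221.8] 102 [ 0.4384 -0.2721  0.024 ]
```

Request:
step_arm --pt "-0.03 0.05 0 0" --pt "-0.07 0.09 0 0" --pt "-0.11 0.13 0 0" --pt "-0.12 0.17 0 0" --pt "-0.12 0.187 0 0" --pt "-0.12 0.187 0 0" --pt "-0.12 0.187 0 0"

```text
time: 8.6
tool_pos: [0.4382, 0.0784, 0.3167]
ee_rot: [0.0, 0.708, -0.706, 0.0]
ft_force: [0.6, -0.5, -1.0]
opening: 0.698
grasp_force: 0.0
```

```bash
python3 - <<'E'
from h import *
P=pose('wrist'); im=grab_frame('wrist'); cv2.imwrite('pics/w4.png',cv2.resize(im,(500,375)))
print(move([.4377,.135,.108],0),state()['tool_pos'])
k=500/512
print(proj(P,[[.4377,.1348,.024],[.4545,.2079,.024]])*k)
E
python3 wt.py
```

```text
(array([-56.7,   0.4, 208.6]), np.float64(0.1)) [0.43822678 0.07840874 0.31657892]
[[249.69789468 202.09536273]
 [238.19225477 249.31774734]]
```

View pics/w4.png

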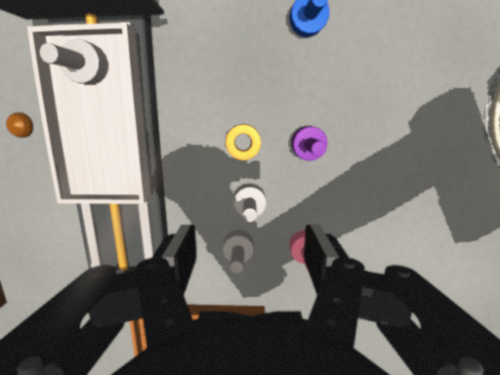

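Both remaining weights are where expected, at (250,202) and (239,248), and the placed one stands on the deck at (80,60).

Request:
step_arm --pt "-0.04 0 0.03 0" --pt "-0.057 0 0.08 0" --pt "-0.057 0 0.13 0" --pt "-0.057 0 0.17 0" --pt "-0.057 0 0.195 0" --pt "-0.057 0 0.2085 0" --pt "-0.057 0 0.2085 0" --pt "-0.057 0 0.2085 0"

```text
time: 9.7
tool_pos: [0.4378, 0.1359, 0.1092]
ee_rot: [-0.001, 0.708, -0.706, 0.0]
ft_force: [0.9, -0.0, 0.0]
opening: 0.703
grasp_force: 0.0
```

Request:
step_arm --pt "0 0 0 0" --pt "0 0 0 0" --pt "0 0 0 0" --pt "0 0 0 0" --pt "0 0 0 0" --pt "0 0 0 0" --fingers 1 --grip_force 50

```text
time: 10.45
tool_pos: [0.4375, 0.1359, 0.109]
ee_rot: [-0.001, 0.708, -0.706, 0.0]
ft_force: [0.5, 0.2, 4.8]
opening: 0.196
grasp_force: 49.1
```

Request:
step_arm --pt "0 0 -0.05 0" --pt "0 0 -0.1 0" --pt "0 0 -0.14 0" --pt "0 0 -0.14 0" --pt "0 0 -0.14 0"

```text
time: 11.08
tool_pos: [0.4356, 0.1349, 0.2466]
ee_rot: [0.002, 0.708, -0.706, -0.001]
ft_force: [-0.3, -0.7, -4.7]
opening: 0.195
grasp_force: 49.9
```

Run:
```python
from h import *
print(move([.6242,.020,.157],0),state()['ft_force'])
```

```text
(array([ 115.1, -188.7,   89. ]), np.float64(0.1)) [-0.31724712 -0.67122303 -4.7409693 ]
```

Request:
step_arm --pt "0.02 -0.05 0 0" --pt "0.05 -0.1 0 0" --pt "0.08 -0.14 0 0" --pt "0.11 -0.17 0 0" --pt "0.115 -0.187 0 0" --pt "0.115 -0.188 0.02 0" --pt "0.115 -0.188 0.05 0" --pt "0.115 -0.188 0.07 0" --pt "0.115 -0.188 0.08 0" --pt "0.115 -0.188 0.086 0" --pt "0.115 -0.188 0.088 0" --pt "0.115 -0.188 0.088 0"

```text
time: 12.58
tool_pos: [0.6256, 0.0212, 0.1609]
ee_rot: [-0.0, 0.708, -0.706, 0.0]
ft_force: [0.6, -0.7, -3.8]
opening: 0.194
grasp_force: 50.2
```

Request:
step_arm --pt "0 0 0.001 0" --pt "0 0 0.002 0" --pt "0 0 0.002 0"

```text
time: 12.95
tool_pos: [0.6253, 0.0211, 0.1585]
ee_rot: [-0.0, 0.708, -0.706, 0.0]
ft_force: [-0.3, -0.9, -3.8]
opening: 0.196
grasp_force: 50.2
```

Request:
step_arm --pt "0 0 0 0" --pt "0 0 0 0" --pt "0 0 0 0" --pt "0 0 -0.03 0" --pt "0 0 -0.08 0" --pt "0 0 -0.13 0" --pt "0 0 -0.16 0" --pt "0 0 -0.16 0" --fingers 0.3

```text
time: 13.95
tool_pos: [0.6263, 0.0212, 0.3221]
ee_rot: [-0.003, 0.708, -0.706, 0.002]
ft_force: [-0.2, 0.6, 0.5]
opening: 0.702
grasp_force: 0.0
```

Run:
```python
from h import *
print(move([.4545,.14,.33],0),state()['tool_pos'])
```

```text
(array([-119.3,  171.3,   -9. ]), np.float64(0.2)) [0.62629081 0.02121983 0.32208493]
```

Request:
step_arm --pt "-0.03 0.05 0 0" --pt "-0.07 0.09 0 0" --pt "-0.1 0.13 0 0" --pt "-0.12 0.16 0 0" --pt "-0.12 0.171 0 0" --pt "-0.12 0.171 0 0" --pt "-0.12 0.171 0 0"

```text
time: 14.82
tool_pos: [0.4547, 0.1402, 0.3181]
ee_rot: [0.0, 0.708, -0.706, 0.0]
ft_force: [0.1, -0.2, -0.4]
opening: 0.698
grasp_force: 0.0
```

Run:
```python
from h import *
P=pose('wrist'); im=grab_frame('wrist'); cv2.imwrite('pics/w5.png',cv2.resize(im,(500,375)))
print(move([.4545,.208,.108],0),state()['tool_pos'])
k=500/512
print(proj(P,[[.624,-.042,.073],[.624,.02,.073],[.4545,.2079,.024]])*k)
```

```text
(array([-6.790e+01,  1.000e-01,  2.101e+02]), np.float64(0.1)) [0.45478769 0.14020713 0.31809107]
[[ 85.11996164  -2.85353054]
 [ 92.08459916  60.62144564]
 [249.48744678 209.39307559]]
```

View pics/w5.png

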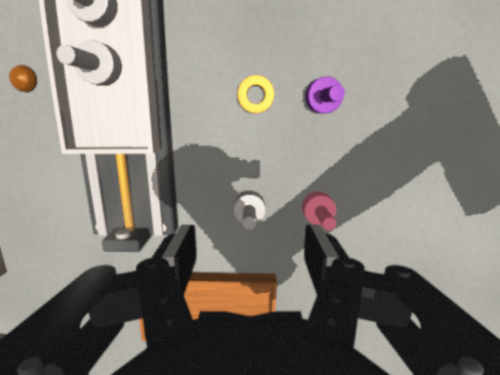

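The third weight is as expected at (250,210), and two weights stand on the deck at top left.

Request:
step_arm --pt "-0.04 0 0.03 0" --pt "-0.068 0 0.08 0" --pt "-0.068 0 0.13 0" --pt "-0.068 0 0.17 0" --pt "-0.068 0 0.197 0" --pt "-0.068 0 0.21 0" --pt "-0.068 0 0.21 0" --pt "-0.068 0 0.21 0"

```text
time: 15.88
tool_pos: [0.4546, 0.209, 0.1094]
ee_rot: [-0.001, 0.708, -0.706, 0.0]
ft_force: [0.0, 0.6, 0.1]
opening: 0.7
grasp_force: 0.0
```

Request:
step_arm --pt "0 0 0 0" --pt "0 0 0 0" --pt "0 0 0 0" --pt "0 0 0 0" --pt "0 0 0 0" --pt "0 0 0 0" --fingers 1 --grip_force 50

```text
time: 16.62
tool_pos: [0.4543, 0.209, 0.109]
ee_rot: [-0.001, 0.708, -0.706, 0.0]
ft_force: [-0.3, -0.3, 4.9]
opening: 0.198
grasp_force: 49.2
```

Request:
step_arm --pt "0 0 -0.05 0" --pt "0 0 -0.1 0" --pt "0 0 -0.14 0" --pt "0 0 -0.14 0" --pt "0 0 -0.14 0"

```text
time: 17.25
tool_pos: [0.4524, 0.2078, 0.2464]
ee_rot: [0.002, 0.708, -0.706, -0.001]
ft_force: [-0.5, 0.3, -3.5]
opening: 0.196
grasp_force: 49.8
```

Run:
```python
from h import *
print(move([.6242,.081,.157],0),state()['ft_force'])
```

```text
(array([ 127. , -171.9,   88.9]), np.float64(0.1)) [-0.46478507  0.26463008 -3.51317551]
```

Request:
step_arm --pt "0.02 -0.04 0 0" --pt "0.05 -0.08 0 0" --pt "0.08 -0.12 0 0" --pt "0.11 -0.15 0 0" --pt "0.127 -0.171 0 0" --pt "0.127 -0.171 0.02 0" --pt "0.127 -0.171 0.05 0" --pt "0.127 -0.171 0.07 0" --pt "0.127 -0.171 0.08 0" --pt "0.127 -0.171 0.086 0" --pt "0.127 -0.171 0.089 0" --pt "0.127 -0.171 0.089 0"

```text
time: 18.75
tool_pos: [0.6253, 0.0822, 0.1598]
ee_rot: [-0.0, 0.708, -0.706, 0.0]
ft_force: [-0.3, 0.2, -3.0]
opening: 0.197
grasp_force: 50.0
```

Request:
step_arm --pt "0 0 0.001 0" --pt "0 0 0.001 0" --pt "0 0 0.001 0"

```text
time: 19.12
tool_pos: [0.6252, 0.0821, 0.1587]
ee_rot: [-0.0, 0.708, -0.706, 0.0]
ft_force: [1.2, 0.8, -3.3]
opening: 0.194
grasp_force: 50.0
```

Request:
step_arm --pt "0 0 0 0" --pt "0 0 0 0" --pt "0 0 0 0" --pt "0 0 -0.03 0" --pt "0 0 -0.08 0" --pt "0 0 -0.13 0" --pt "0 0 -0.16 0" --pt "0 0 -0.16 0" --fingers 0.3

```text
time: 20.12
tool_pos: [0.6261, 0.0823, 0.3221]
ee_rot: [-0.003, 0.708, -0.706, 0.002]
ft_force: [-0.5, 0.3, -0.5]
opening: 0.7
grasp_force: 0.0
```

Run:
```python
from h import *
print(move([.624,-.12,.32],0),state()['tool_pos'])
```

```text
(array([202.3,   2.8,   1.6]), np.float64(0.2)) [0.62607775 0.08234636 0.32206424]
```

Request:
step_arm --pt "0.05 0 -0.02 0" --pt "0.1 0 -0.06 0" --pt "0.14 0 -0.1 0" --pt "0.15 0.002 -0.1 0" --pt "0.15 0.002 -0.1 0" --pt "0.15 0.002 -0.1 0" --fingers 1

```text
time: 20.88
tool_pos: [0.6234, -0.067, 0.4163]
ee_rot: [0.001, 0.708, -0.706, -0.001]
ft_force: [-0.2, 0.2, -1.2]
opening: 0.003
grasp_force: 0.0
```

Run:
```python
from h import *
P=pose('wrist'); im=grab_frame('wrist'); cv2.imwrite('pics/w6.png',cv2.resize(im,(600,450)))
k=600/512
hub=np.array([.6245,-.192,.093])
print(proj(P,[[.624,-.042,.119],[.624,.02,.119],[.624,.081,.119],hub]+[hub+[.077*np.cos(a),.077*np.sin(a),-.008] for a in np.radians(10.5-72*np.arange(3))])*k,state()['tool_pos'])
```

```text
[[297.71768979 215.11860099]
 [297.67598499 265.35732301]
 [297.64258291 310.53184724]
 [297.4499488   78.07349171]
 [231.16072788  92.32323787]
 [263.71791285  13.27794959]
 [345.91055733  25.50749805]] [ 0.62353727 -0.0668352   0.41655862]
```

View pics/w6.png

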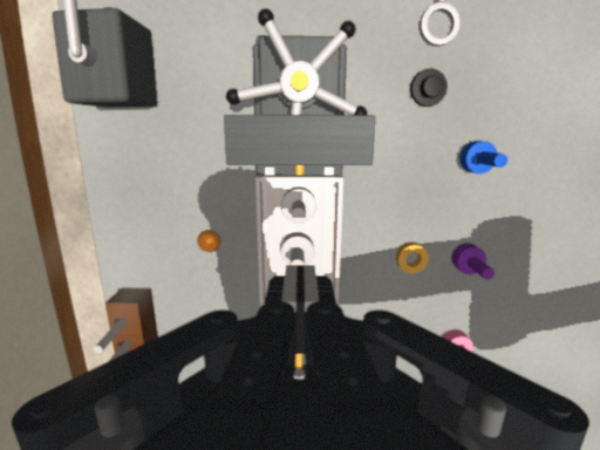

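All three weights were placed on the deck. The two nearest show at (298,205) and (297,250), and the third is behind the fingers. The hub is at (299,81), with ball ends at (233,97), (265,17) and (348,29), so the spokes are at about 11° + 72°k.

```bash
cat > arc.py <<'E'
import sys
from h import *
HUB=np.array([.6235,-.190])
def rel(phi,r,z):
    s=state(); a=np.radians(phi); w=np.array([HUB[0]+r*np.cos(a),HUB[1]+r*np.sin(a),z])
    return np.round(rot(s['ee_rot']).T@(w-s['tool_pos']),4).tolist()
if __name__=='__main__':
    # args: z r phi...
    z,r=map(float,sys.argv[1:3])
    print([rel(float(p),r,z) for p in sys.argv[3:]], state()['tool_pos'])
E
python3 arc.py .25 .054 191
```

```text
[[0.1332, 0.0531, 0.1667]] [ 0.62353727 -0.0668352   0.41655862]
```

Request:
step_arm --pt "0.04 0.02 0.03 0" --pt "0.09 0.04 0.08 0" --pt "0.12 0.053 0.12 0" --pt "0.133 0.053 0.16 0" --pt "0.133 0.053 0.19 0" --pt "0.133 0.053 0.21 0" --pt "0.133 0.053 0.21 0" --pt "0.133 0.053 0.21 0"

```text
time: 21.92
tool_pos: [0.5717, -0.2005, 0.209]
ee_rot: [-0.0, 0.709, -0.706, 0.0]
ft_force: [0.3, 0.1, 0.6]
opening: 0.003
grasp_force: 0.0
```

```bash
python3 - <<'E'
from h import *
print(state()['tool_pos'])
P=pose('wrist'); im=grab_frame('wrist'); cv2.imwrite('pics/w7.png',cv2.resize(im,(600,450)))
E
python3 arc.py .143 .054 191
```

```text
[ 0.57167835 -0.20052251  0.20902744]
[[-0.0004, 0.0014, 0.0665]] [ 0.57179489 -0.20064723  0.20947693]
```

View pics/w7.png

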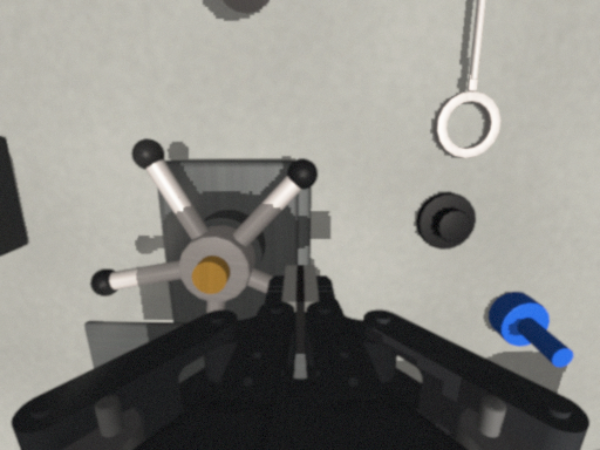

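The finger is over the gap between the lower-right spoke, whose ball is at (303,173), and the one leading to the hood. I'll lower it.

Request:
step_arm --pt "0 0.0015 0.03 0" --pt "0 0.0015 0.055 0" --pt "0 0.0015 0.0665 0" --pt "0 0.0015 0.0665 0" --pt "0 0.0015 0.0665 0"

```text
time: 22.6
tool_pos: [0.5704, -0.2012, 0.1432]
ee_rot: [-0.001, 0.708, -0.706, 0.001]
ft_force: [0.2, 0.1, 0.3]
opening: 0.001
grasp_force: 0.0
```

```bash
python3 arc.py .143 .054 200 210 220 230 240 250 260 270 280 290 300 310; python3 arc.py .143 .054 320 330 340 350 360 370 375
```

```text
[[0.0073, -0.0023, 0.0003], [0.0159, -0.0063, 0.0003], [0.0236, -0.0117, 0.0003], [0.0303, -0.0183, 0.0003], [0.0357, -0.026, 0.0003], [0.0397, -0.0345, 0.0004], [0.0422, -0.0436, 0.0004], [0.043, -0.053, 0.0004], [0.0422, -0.0624, 0.0004], [0.0398, -0.0715, 0.0004], [0.0359, -0.08, 0.0005], [0.0305, -0.0877, 0.0005]] [ 0.57038292 -0.20115122  0.14324402]
[[0.0239, -0.0944, 0.0005], [0.0162, -0.0998, 0.0005], [0.0077, -0.1038, 0.0005], [-0.0014, -0.1063, 0.0005], [-0.0108, -0.1072, 0.0005], [-0.0202, -0.1064, 0.0005], [-0.0248, -0.1054, 0.0005]] [ 0.57038292 -0.20115122  0.14324402]
```

Request:
step_arm --pt "0.007 -0.002 0 0" --pt "0.016 -0.006 0 0" --pt "0.0236 -0.0117 0 0" --pt "0.03 -0.018 0 0" --pt "0.0357 -0.026 0 0" --pt "0.04 -0.0345 0 0" --pt "0.042 -0.0436 0 0" --pt "0.043 -0.053 0 0" --pt "0.042 -0.062 0 0" --pt "0.04 -0.0715 0 0" --pt "0.036 -0.08 0 0" --pt "0.0305 -0.0877 0 0"

```text
time: 24.1
tool_pos: [0.6527, -0.2326, 0.1396]
ee_rot: [0.004, 0.707, -0.707, -0.005]
ft_force: [-9.5, -2.8, -2.5]
opening: 0.001
grasp_force: 3.7
```

```bash
python3 arc.py .143 .054 320 330 340 350 360 370 373; python3 -c "
from h import *
print(state()['ft_force'],state()['joint_pos'].round(2))"
```

```text
[[-0.0079, -0.0121, -0.0036], [-0.0156, -0.0175, -0.0036], [-0.0241, -0.0215, -0.0037], [-0.0332, -0.0239, -0.0037], [-0.0426, -0.0247, -0.0037], [-0.052, -0.0239, -0.0037], [-0.0547, -0.0234, -0.0037]] [ 0.652749   -0.23259011  0.13959009]
[-9.45618173 -2.80470106 -2.45891009] [-0.11  0.64  0.01  0.   -0.95  0.11]
```

Request:
step_arm --pt "-0.007 -0.007 0 0" --pt "-0.0145 -0.012 0 0" --pt "-0.023 -0.016 0 0" --pt "-0.032 -0.0185 0 0" --pt "-0.0415 -0.0195 0 0" --pt "-0.051 -0.0185 0 0" --pt "-0.0555 -0.0175 0 0" --pt "-0.0555 -0.0175 0 0" --pt "-0.0555 -0.0175 0 0"

```text
time: 25.22
tool_pos: [0.6745, -0.1788, 0.1423]
ee_rot: [0.001, 0.708, -0.706, 0.001]
ft_force: [-1.5, -6.9, 0.2]
opening: 0.001
grasp_force: 2.8
```

Run:
```python
from h import *
s=state(); d=s['tool_pos'][:2]-[.6235,-.19]; print(s['tool_pos'],np.degrees(np.arctan2(d[1],d[0])),np.hypot(*d),s['ft_force'])
```

```text
[ 0.67449633 -0.1787568   0.14234646] 12.43314098813177 0.052221026166798225 [-1.51052236 -6.90386757  0.21424453]
```

Request:
step_arm --pt "0.009 0 0 0" --pt "0.009 0 -0.03 0" --pt "0.009 0 -0.06 0" --pt "0.02 0.03 -0.07 0" --pt "0.035 0.07 -0.07 0" --pt "0.042 0.0985 -0.06 0" --pt "0.042 0.0985 -0.03 0" --pt "0.042 0.0985 -0.03 0" --pt "0.042 0.0985 -0.03 0"

```text
time: 26.35
tool_pos: [0.5773, -0.2183, 0.1728]
ee_rot: [-0.0, 0.708, -0.706, 0.001]
ft_force: [0.5, 0.5, 0.1]
opening: -0.001
grasp_force: 0.0
```

Run:
```python
from h import *
print(state()['tool_pos'])
P=pose('wrist'); im=grab_frame('wrist')
h=cv2.cvtColor(im,cv2.COLOR_BGR2HSV)
g=((h[...,0]>12)&(h[...,0]<32)&(h[...,1]>110)&(h[...,2]>90)).astype(np.uint8); g[int(384*.72):]=0
n,l,st,c=cv2.connectedComponentsWithStats(g)
for i in range(1,n):
    if st[i][4]>60: print('gold',c[i].round(),st[i][4],ray(P,c[i],.095).round(4)[0])
b=((h[...,2]<45)).astype(np.uint8)
b[int(384*.68):]=0
n,l,st,c=cv2.connectedComponentsWithStats(b)
for i in range(1,n):
    if st[i][4]>60:
        X=ray(P,c[i],.085)[0]; d=X[:2]-[.6235,-.19]; print(c[i].round(),st[i][2:],X.round(4),np.hypot(*d).round(3),np.degrees(np.arctan2(d[1],d[0])).round(1))
cv2.imwrite('pics/w8.png',cv2.resize(im,(500,375)))
```

```text
[ 0.57729875 -0.21830403  0.1728059 ]
[225. 160.] [ 37  29 581] [ 0.5942 -0.2602  0.085 ] 0.076 -112.6
[ 87. 197.] [ 18  23 108] [ 0.677  -0.2382  0.085 ] 0.072 -42.0
[400. 220.] [  55   51 1095] [ 0.4897 -0.2241  0.085 ] 0.138 -165.7
[180. 222.] [ 28  18 203] [ 0.6225 -0.2227  0.085 ] 0.033 -91.7
[228. 243.] [ 37  40 623] [ 0.5939 -0.2089  0.085 ] 0.035 -147.4
[256. 243.] [  7  35 183] [ 0.5768 -0.2086  0.085 ] 0.05 -158.2
[277. 250.] [ 22  25 297] [ 0.5639 -0.2045  0.085 ] 0.061 -166.3
```

Ball ends measured at −112.6° and −42° match the expected wheel angle, so the finger is over the correct gap.

```bash
cat > a2.py <<'E'
import sys, numpy as np
p0,*ps=[float(x) for x in sys.argv[1:]]
f=lambda p: np.array([-np.sin(np.radians(p)),-np.cos(np.radians(p))])*.054
for p in ps: print(p,(f(p)-f(p0)).round(4).tolist())
E
python3 a2.py 211 222 232 242 252 262 272 282 292 302 312; python3 a2.py 312 322 332 342 352 362 370 377 217
```

```text
222.0 [0.0083, -0.0062]
232.0 [0.0147, -0.013]
242.0 [0.0199, -0.0209]
252.0 [0.0235, -0.0296]
262.0 [0.0257, -0.0388]
272.0 [0.0262, -0.0482]
282.0 [0.025, -0.0575]
292.0 [0.0223, -0.0665]
302.0 [0.018, -0.0749]
312.0 [0.0123, -0.0824]
322.0 [-0.0069, -0.0064]
332.0 [-0.0148, -0.0115]
342.0 [-0.0234, -0.0152]
352.0 [-0.0326, -0.0173]
362.0 [-0.042, -0.0178]
370.0 [-0.0495, -0.017]
377.0 [-0.0559, -0.0155]
217.0 [-0.0076, 0.0793]
```

Request:
step_arm --pt "0 0 0.015 0" --pt "0 0 0.03 0" --pt "0 0 0.03 0" --pt "0 0 0.03 0"

```text
time: 26.9
tool_pos: [0.5764, -0.218, 0.1418]
ee_rot: [0.0, 0.708, -0.706, -0.0]
ft_force: [-0.1, 0.4, 0.2]
opening: -0.002
grasp_force: 0.0
```

Request:
step_arm --pt "0.008 -0.006 0 0" --pt "0.0147 -0.013 0 0" --pt "0.02 -0.021 0 0" --pt "0.0235 -0.0296 0 0" --pt "0.0257 -0.0388 0 0" --pt "0.0262 -0.048 0 0" --pt "0.025 -0.0575 0 0" --pt "0.0223 -0.0665 0 0" --pt "0.018 -0.075 0 0" --pt "0.0123 -0.0824 0 0"

```text
time: 28.15
tool_pos: [0.6546, -0.2313, 0.1396]
ee_rot: [0.004, 0.707, -0.707, -0.005]
ft_force: [-7.4, -3.2, -0.7]
opening: -0.001
grasp_force: 3.7
```

Request:
step_arm --pt "-0.007 -0.0064 0 0" --pt "-0.015 -0.0115 0 0" --pt "-0.0234 -0.015 0 0" --pt "-0.0326 -0.0173 0 0" --pt "-0.042 -0.0178 0 0" --pt "-0.0495 -0.017 0 0" --pt "-0.055 -0.0155 0 0" --pt "-0.055 -0.0155 0 0" --pt "-0.055 -0.0155 0 0"

```text
time: 29.28
tool_pos: [0.6742, -0.178, 0.1423]
ee_rot: [0.001, 0.708, -0.706, 0.001]
ft_force: [-0.8, -7.9, -0.5]
opening: -0.001
grasp_force: 2.8
```

```bash
cat > st.py <<'E'
from h import *
s=state(); d=s['tool_pos'][:2]-[.6235,-.19]; print(s['tool_pos'],np.degrees(np.arctan2(d[1],d[0])).round(1),np.hypot(*d).round(4),s['ft_force'])
E
python3 st.py
```

```text
[ 0.67415023 -0.17795225  0.14233758] 13.4 0.0521 [-0.79675904 -7.86657524 -0.45900003]
```

Request:
step_arm --pt "0.009 0 0 0" --pt "0.009 0 -0.03 0" --pt "0.009 0 -0.06 0" --pt "0.02 0.03 -0.07 0" --pt "0.035 0.07 -0.07 0" --pt "0.0425 0.098 -0.06 0" --pt "0.0425 0.098 -0.03 0" --pt "0.0425 0.098 -0.03 0" --pt "0.0425 0.098 -0.03 0"

```text
time: 30.4
tool_pos: [0.5773, -0.2181, 0.1728]
ee_rot: [-0.0, 0.708, -0.706, 0.001]
ft_force: [0.2, -0.5, 0.2]
opening: 0.004
grasp_force: 0.0
```

```bash
cat > see.py <<'E'
from h import *
print(state()['tool_pos'])
P=pose('wrist'); im=grab_frame('wrist'); h=cv2.cvtColor(im,cv2.COLOR_BGR2HSV)
b=((h[...,2]<45)).astype(np.uint8); b[int(384*.68):]=0
n,l,st,c=cv2.connectedComponentsWithStats(b)
for i in range(1,n):
    if st[i][4]>60:
        X=ray(P,c[i],.085)[0]; d=X[:2]-[.6235,-.19]
        if .068<np.hypot(*d)<.085: print('ball',st[i][4],np.hypot(*d).round(3),np.degrees(np.arctan2(d[1],d[0])).round(1)%360)
P=pose('top'); im=grab_frame('top'); h=cv2.cvtColor(im,cv2.COLOR_BGR2HSV)
m=((h[...,2]>105)&(h[...,1]<60)).astype(np.uint8); m[:,:165]=0;m[:,283:]=0;m[:138]=0;m[182:]=0
n,l,st,c=cv2.connectedComponentsWithStats(m); i=1+np.argmax(st[1:,4]); x,y,w,hh,a=st[i]
col=m[145:175,:].sum(0); print('deck px',np.where(col>20)[0][[0,-1]], [ray(P,[q],.07)[0][1].round(4) for q in ([np.where(col>20)[0][0],160],[np.where(col>20)[0][-1]+1,160])])
cv2.imwrite('pics/tcur.png',cv2.resize(im[120:260,90:350],None,fx=3,fy=3))
E
python3 see.py
```

```text
[ 0.57730248 -0.21807571  0.1728272 ]
ball 585 0.076 248.4
ball 98 0.072 319.2
deck px [191 282] [np.float64(0.1724), np.float64(-0.0917)]
```

The wheel has turned 309° and the deck has moved about 54 mm, which matches. Third push next.

Request:
step_arm --pt "0 0 0.015 0" --pt "0 0 0.03 0" --pt "0 0 0.03 0" --pt "0 0 0.03 0"

```text
time: 31.0
tool_pos: [0.5763, -0.2178, 0.1417]
ee_rot: [0.0, 0.708, -0.706, -0.0]
ft_force: [-0.0, 0.1, -0.3]
opening: -0.004
grasp_force: 0.0
```

Request:
step_arm --pt "0.008 -0.006 0 0" --pt "0.0147 -0.013 0 0" --pt "0.02 -0.021 0 0" --pt "0.0235 -0.0296 0 0" --pt "0.0257 -0.0388 0 0" --pt "0.0262 -0.048 0 0" --pt "0.025 -0.0575 0 0" --pt "0.0223 -0.0665 0 0" --pt "0.018 -0.075 0 0" --pt "0.0123 -0.0824 0 0"

```text
time: 32.25
tool_pos: [0.6544, -0.2311, 0.1396]
ee_rot: [0.004, 0.707, -0.707, -0.005]
ft_force: [-8.2, -3.0, -1.3]
opening: -0.004
grasp_force: 3.7
```

Request:
step_arm --pt "-0.007 -0.0064 0 0" --pt "-0.015 -0.0115 0 0" --pt "-0.0234 -0.015 0 0" --pt "-0.0326 -0.0173 0 0" --pt "-0.042 -0.0178 0 0" --pt "-0.0495 -0.017 0 0" --pt "-0.055 -0.0155 0 0" --pt "-0.055 -0.0155 0 0" --pt "-0.055 -0.0155 0 0"

```text
time: 33.38
tool_pos: [0.6742, -0.1777, 0.1423]
ee_rot: [0.001, 0.708, -0.706, 0.001]
ft_force: [-0.0, -7.2, -0.1]
opening: 0.001
grasp_force: 2.7
```

Request:
step_arm --pt "0.009 0 0 0" --pt "0.009 0 -0.03 0" --pt "0.009 0 -0.06 0" --pt "0.02 0.03 -0.07 0" --pt "0.035 0.07 -0.07 0" --pt "0.0425 0.098 -0.06 0" --pt "0.0425 0.098 -0.03 0" --pt "0.0425 0.098 -0.03 0" --pt "0.0425 0.098 -0.03 0"

```text
time: 34.5
tool_pos: [0.5772, -0.2179, 0.1728]
ee_rot: [-0.0, 0.708, -0.706, 0.001]
ft_force: [0.5, 0.8, 0.8]
opening: 0.002
grasp_force: 0.0
```

```bash
python3 see.py
```

```text
[ 0.57716921 -0.21785446  0.17279177]
ball 583 0.076 248.4
ball 85 0.072 317.9
deck px [182 282] [np.float64(0.198), np.float64(-0.0917)]
```

View pics/tcur.png

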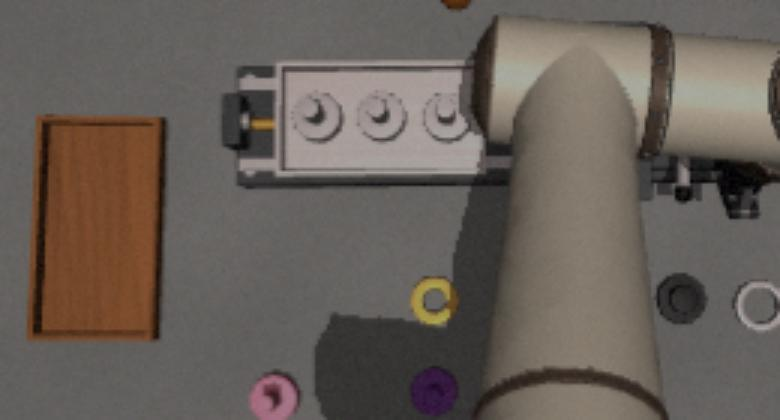

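The three weights stand on the deck at (317,115), (380,115) and (446,115), and the deck's left edge at 275 is close to the stop bolt near 250. I'll make a fourth push, watching the force.

Request:
step_arm --pt "0 0 0.015 0" --pt "0 0 0.03 0" --pt "0 0 0.03 0" --pt "0 0 0.03 0"

```text
time: 35.1
tool_pos: [0.5762, -0.2176, 0.1417]
ee_rot: [0.0, 0.708, -0.706, -0.0]
ft_force: [-0.2, -0.6, -0.5]
opening: 0.0
grasp_force: 0.0
```

Request:
step_arm --pt "0.008 -0.006 0 0" --pt "0.0147 -0.013 0 0" --pt "0.02 -0.021 0 0" --pt "0.0235 -0.0296 0 0" --pt "0.0257 -0.0388 0 0" --pt "0.0262 -0.048 0 0" --pt "0.025 -0.0575 0 0" --pt "0.0223 -0.0665 0 0" --pt "0.018 -0.075 0 0" --pt "0.0123 -0.0824 0 0"

```text
time: 36.35
tool_pos: [0.6543, -0.231, 0.1395]
ee_rot: [0.004, 0.707, -0.707, -0.005]
ft_force: [-8.1, -2.8, -1.0]
opening: -0.0
grasp_force: 3.7
```

Request:
step_arm --pt "-0.007 -0.0064 0 0" --pt "-0.015 -0.0115 0 0" --pt "-0.0234 -0.015 0 0"

```text
time: 36.72
tool_pos: [0.6702, -0.2088, 0.1397]
ee_rot: [0.004, 0.707, -0.707, -0.003]
ft_force: [-5.4, -6.9, -2.9]
opening: 0.001
grasp_force: 4.0
```

Request:
step_arm --pt "-0.009 -0.002 0 0" --pt "-0.0186 -0.0026 0 0" --pt "-0.0186 -0.0026 0 0"

```text
time: 37.1
tool_pos: [0.6754, -0.1899, 0.1417]
ee_rot: [0.002, 0.708, -0.706, -0.0]
ft_force: [-1.5, -5.1, -0.3]
opening: 0.0
grasp_force: 2.2
```

Request:
step_arm --pt "-0.0075 0.001 0 0" --pt "-0.013 0.0023 0 0" --pt "-0.013 0.0023 0 0"

```text
time: 37.48
tool_pos: [0.6739, -0.1775, 0.1424]
ee_rot: [0.001, 0.708, -0.706, 0.001]
ft_force: [-0.8, -7.8, -0.7]
opening: 0.002
grasp_force: 3.0
```

Request:
step_arm --pt "0.009 0 0 0" --pt "0.009 0 -0.03 0" --pt "0.009 0 -0.06 0" --pt "0.02 0.03 -0.07 0" --pt "0.035 0.07 -0.07 0" --pt "0.0425 0.098 -0.06 0" --pt "0.0425 0.098 -0.03 0" --pt "0.0425 0.098 -0.03 0" --pt "0.0425 0.098 -0.03 0"

```text
time: 38.6
tool_pos: [0.5769, -0.2177, 0.1728]
ee_rot: [-0.0, 0.708, -0.706, 0.001]
ft_force: [0.2, 0.3, -0.4]
opening: 0.002
grasp_force: 0.0
```

```bash
python3 see.py
```

```text
[ 0.5768638  -0.2176648   0.17281033]
ball 577 0.076 249.0
ball 69 0.072 318.3
deck px [173 282] [np.float64(0.2235), np.float64(-0.0917)]
```

Request:
step_arm --pt "0 0 0.015 0" --pt "0 0 0.03 0" --pt "0 0 0.03 0" --pt "0 0 0.03 0"

```text
time: 39.2
tool_pos: [0.5759, -0.2174, 0.1417]
ee_rot: [0.0, 0.708, -0.706, -0.0]
ft_force: [0.5, -0.2, -0.1]
opening: -0.0
grasp_force: 0.0
```

Request:
step_arm --pt "0.008 -0.006 0 0" --pt "0.0147 -0.013 0 0" --pt "0.02 -0.021 0 0" --pt "0.02 -0.021 0 0"

```text
time: 39.7
tool_pos: [0.5921, -0.2366, 0.1409]
ee_rot: [0.004, 0.707, -0.707, -0.007]
ft_force: [-12.0, 5.7, 6.9]
opening: -0.002
grasp_force: 6.6
```

Request:
step_arm --pt "0.0035 -0.0085 0 0" --pt "0.0058 -0.018 0 0" --pt "0.0062 -0.027 0 0" --pt "0.0062 -0.027 0 0"

```text
time: 40.2
tool_pos: [0.5972, -0.2378, 0.1409]
ee_rot: [-0.02, -0.706, 0.707, 0.033]
ft_force: [-62.9, 27.9, 47.6]
opening: -0.001
grasp_force: 36.5
```

Request:
step_arm --pt "-0.0005 -0.005 0 0" --pt "-0.0012 -0.0093 0 0" --pt "-0.0012 -0.0093 0 0"

```text
time: 40.58
tool_pos: [0.5989, -0.2377, 0.141]
ee_rot: [-0.028, -0.705, 0.708, 0.042]
ft_force: [-74.8, 24.0, 55.2]
opening: -0.001
grasp_force: 42.8
```

The force jumped, so the stop has been reached. I'll back off at once.

Request:
step_arm --pt "-0.001 0.012 0 0" --pt "-0.003 0.025 0 0" --pt "-0.007 0.036 0 0" --pt "-0.012 0.042 0 0" --pt "-0.012 0.042 0 0"

```text
time: 41.2
tool_pos: [0.5918, -0.2305, 0.1424]
ee_rot: [-0.0, 0.708, -0.706, 0.001]
ft_force: [-1.6, 0.2, 1.5]
opening: 0.001
grasp_force: 0.8
```

Request:
step_arm --pt "0 0 -0.04 0" --pt "0 0 -0.1 0" --pt "0.01 0.0 -0.16 0" --pt "-0.03 -0.03 -0.22 0" --pt "-0.1 -0.05 -0.26 0" --pt "-0.16 -0.05 -0.26 0" --pt "-0.16 -0.05 -0.26 0" --pt "-0.16 -0.05 -0.26 0"

```text
time: 42.2
tool_pos: [0.642, -0.068, 0.4027]
ee_rot: [-0.001, 0.709, -0.705, 0.001]
ft_force: [-0.1, -0.3, -0.4]
opening: 0.003
grasp_force: 0.0
```

```bash
python3 st.py
python3 - <<'E'
from h import *
P=pose('wrist'); im=grab_frame('wrist'); cv2.imwrite('pics/w9.png',cv2.resize(im,(800,600)))
k=800/512
print(proj(P,[[.6235,-.190,.093],[.624,.076,.073],[.624,.137,.073],[.624,.198,.073]])*k)
E
```

```text
[ 0.64198892 -0.06799338  0.40269864] 81.4 0.1234 [-0.06705315 -0.34474511 -0.38827536]
[[423.80838536 105.55899043]
 [417.11340187 393.75891797]
 [416.12548103 446.0998807 ]
 [415.19286788 494.22810607]]
```

View pics/w9.png

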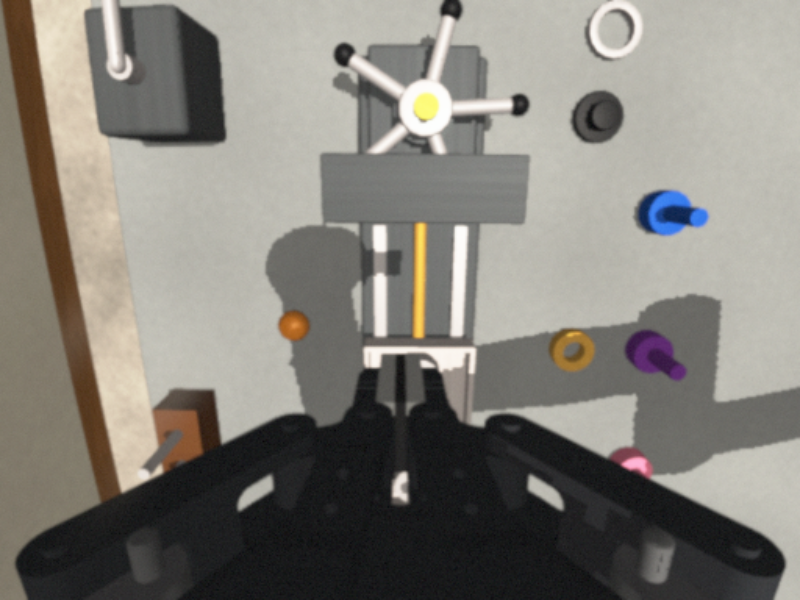

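The spokes now sit at about 39° mod 72°, which is exactly 12 rad, so the carriage is at the stop. Next I look at the weights on the deck.

Request:
step_arm --pt "-0.05 0.017 0.02 0" --pt "-0.1 0.017 0.04 0" --pt "-0.12 0.017 0.05 0" --pt "-0.12 0.017 0.05 0" --pt "-0.12 0.017 0.05 0" --fingers 0.3

```text
time: 42.88
tool_pos: [0.6239, 0.0485, 0.3524]
ee_rot: [-0.0, 0.708, -0.707, 0.0]
ft_force: [0.4, -0.6, 1.0]
opening: 0.694
grasp_force: 0.0
```

Run:
```python
from h import *
print(state()['tool_pos'])
P=pose('wrist'); im=cv2.resize(grab_frame('wrist'),(800,600))
k=800/512
for x in [[.625,.0646],[.625,.1267],[.625,.1877]]:
    for z in (.073,.119):
        p=proj(P,[x+[z]])[0]*k; print(p.round(1)); cv2.circle(im,tuple(int(v) for v in p),3,(0,0,255),-1)
cv2.imwrite('pics/w10.png',im)
```

```text
[0.62386832 0.04847998 0.35243055]
[397.9 281.8]
[397.6 296.9]
[398.  352.6]
[397.7 376.4]
[398.  415.9]
[397.8 446.3]
```

View pics/w10.png

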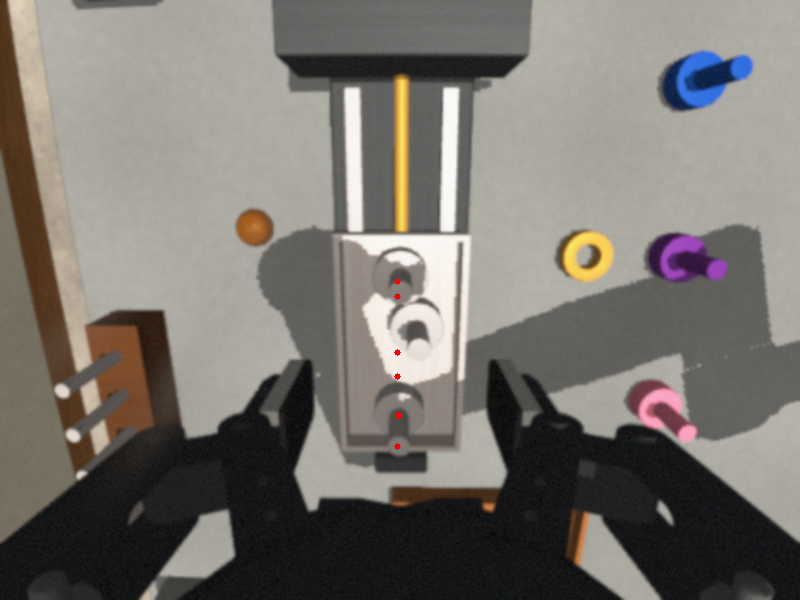

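The middle weight has been knocked aside: its foot is at (416,325) and its stem top at (418,348). The others have foot and stem top at (399,276)/(401,290) and (399,413)/(399,445). The carriage end meets the stop block at (400,455).

Run:
```python
from h import *
P=pose('wrist'); k=800/512
print(ray(P,np.array([[399,276],[416,325],[399,413]])/k,.073).round(4)); print(ray(P,np.array([[401,290],[418,348],[399,445]])/k,.119).round(4)); print(state()['tool_pos'])
```

```text
[[0.6242 0.0597 0.073 ]
 [0.61   0.1018 0.073 ]
 [0.6242 0.1848 0.073 ]]
[[0.6226 0.0595 0.119 ]
 [0.61   0.1037 0.119 ]
 [0.6241 0.1866 0.119 ]]
[0.62383457 0.04835962 0.35257613]
```

Request:
step_arm --pt "-0.05 0 0 0" --pt "-0.1 0 0 0" --pt "-0.135 0 0.03 0" --pt "-0.1375 0 0.08 0" --pt "-0.1375 0 0.13 0" --pt "-0.1375 0 0.17 0" --pt "-0.1375 0 0.19 0" --pt "-0.1375 0 0.1945 0" --pt "-0.1375 0 0.1945 0" --pt "-0.1375 0 0.1945 0"

```text
time: 44.18
tool_pos: [0.6237, 0.1873, 0.1591]
ee_rot: [-0.001, 0.708, -0.706, 0.001]
ft_force: [0.0, 0.3, 0.3]
opening: 0.699
grasp_force: 0.0
```

Request:
step_arm --pt "0 0 0 0" --pt "0 0 0 0" --pt "0 0 0 0" --pt "0 0 0 0" --pt "0 0 0 0" --pt "0 0 0 0" --fingers 1 --grip_force 50

```text
time: 44.92
tool_pos: [0.6234, 0.1875, 0.158]
ee_rot: [-0.001, 0.708, -0.706, 0.0]
ft_force: [1.5, 0.5, 2.7]
opening: 0.194
grasp_force: 49.2
```

Request:
step_arm --pt "0 0 -0.03 0" --pt "0 0 -0.07 0" --pt "0 0 -0.09 0" --pt "0 0 -0.09 0" --pt "0 0 -0.09 0"

```text
time: 45.55
tool_pos: [0.6215, 0.1868, 0.2449]
ee_rot: [0.002, 0.708, -0.706, -0.001]
ft_force: [-0.2, 0.2, -4.2]
opening: 0.197
grasp_force: 49.3
```

```bash
python3 -c "
from h import *
print(move([.590,.382,.116],0))"; python3 st.py
```

```text
(array([-195.5,   30.4,  128.7]), np.float64(0.1))
[0.62154945 0.18680203 0.24486326] 90.3 0.3768 [-0.21282974  0.24044069 -4.16433765]
```

Request:
step_arm --pt "-0.05 0.01 0 0" --pt "-0.1 0.02 0 0" --pt "-0.15 0.03 0 0" --pt "-0.185 0.031 0.01 0" --pt "-0.195 0.031 0.04 0" --pt "-0.195 0.031 0.08 0" --pt "-0.195 0.031 0.105 0" --pt "-0.195 0.031 0.12 0" --pt "-0.195 0.031 0.126 0" --pt "-0.195 0.031 0.128 0" --pt "-0.195 0.031 0.128 0"

```text
time: 46.92
tool_pos: [0.5917, 0.3824, 0.1205]
ee_rot: [-0.001, 0.708, -0.706, 0.0]
ft_force: [-0.4, -0.7, -2.5]
opening: 0.196
grasp_force: 49.1
```

Request:
step_arm --pt "0 0 0.001 0" --pt "0 0 0.002 0" --pt "0 0 0.002 0"

```text
time: 47.3
tool_pos: [0.5913, 0.3821, 0.1176]
ee_rot: [-0.0, 0.708, -0.706, -0.0]
ft_force: [-0.3, -0.7, -2.6]
opening: 0.198
grasp_force: 49.1
```

Request:
step_arm --pt "0 0 0 0" --pt "0 0 0 0" --pt "0 0 0 0" --pt "0 0 -0.03 0" --pt "0 0 -0.08 0" --pt "0 0 -0.14 0" --pt "0 0 -0.18 0" --pt "0 0 -0.18 0" --pt "0 0 -0.18 0" --fingers 0.45

```text
time: 48.42
tool_pos: [0.5909, 0.3819, 0.2968]
ee_rot: [0.0, 0.708, -0.706, -0.0]
ft_force: [-0.2, -0.1, -0.7]
opening: 0.551
grasp_force: 0.0
```

```bash
python3 -c "
from h import *
print(move([.610,.103,.158],0))"; python3 st.py
```

```text
(array([278.9, -18.5, 138.9]), np.float64(0.2))
[0.59087015 0.38190203 0.2968465 ] 93.3 0.5728 [-0.20271141 -0.05804681 -0.70065448]
```

Request:
step_arm --pt "0.05 0 0 0" --pt "0.11 -0.01 0 0" --pt "0.17 -0.018 0 0" --pt "0.22 -0.0185 0 0" --pt "0.26 -0.0185 0.01 0" --pt "0.279 -0.0185 0.05 0" --pt "0.279 -0.0185 0.09 0" --pt "0.279 -0.0185 0.12 0" --pt "0.279 -0.0185 0.135 0" --pt "0.279 -0.0185 0.139 0" --pt "0.279 -0.0185 0.139 0" --fingers 0.3

```text
time: 49.8
tool_pos: [0.611, 0.1034, 0.1589]
ee_rot: [-0.0, 0.708, -0.706, 0.0]
ft_force: [-0.3, 1.0, 0.7]
opening: 0.697
grasp_force: 0.0
```

Request:
step_arm --pt "0 0 0 0" --pt "0 0 0 0" --pt "0 0 0 0" --pt "0 0 0 0" --pt "0 0 0 0" --pt "0 0 0 0" --fingers 1 --grip_force 50

```text
time: 50.55
tool_pos: [0.6107, 0.1033, 0.1593]
ee_rot: [-0.0, 0.708, -0.706, 0.0]
ft_force: [-3.1, 0.8, 5.4]
opening: 0.194
grasp_force: 48.7
```

Request:
step_arm --pt "0 0 -0.03 0" --pt "0 0 -0.07 0" --pt "0 0 -0.09 0" --pt "0 0 -0.09 0" --pt "0 0 -0.09 0"

```text
time: 51.18
tool_pos: [0.6096, 0.1029, 0.2462]
ee_rot: [0.002, 0.708, -0.706, -0.001]
ft_force: [0.8, -0.6, -4.3]
opening: 0.193
grasp_force: 49.4
```

```bash
python3 -c "
from h import *
print(move([.525,.383,.116],0))"; python3 st.py
```

```text
(array([-280.4,   83.5,  130.3]), np.float64(0.1))
[0.60964405 0.10291349 0.246159  ] 92.7 0.2932 [ 0.80850341 -0.61725043 -4.34410643]
```

Request:
step_arm --pt "-0.05 0.02 0 0" --pt "-0.1 0.04 0 0" --pt "-0.15 0.06 0 0" --pt "-0.2 0.08 0 0" --pt "-0.25 0.083 0 0" --pt "-0.28 0.083 0.02 0" --pt "-0.28 0.083 0.06 0" --pt "-0.28 0.083 0.095 0" --pt "-0.28 0.083 0.115 0" --pt "-0.28 0.083 0.127 0" --pt "-0.28 0.083 0.13 0" --pt "-0.28 0.083 0.13 0"

```text
time: 52.68
tool_pos: [0.527, 0.3831, 0.1187]
ee_rot: [-0.0, 0.708, -0.706, 0.0]
ft_force: [0.1, 0.6, -3.2]
opening: 0.188
grasp_force: 49.7
```

Request:
step_arm --pt "0 0 0.001 0" --pt "0 0 0.002 0" --pt "0 0 0.0025 0" --pt "0 0 0.0025 0"

```text
time: 53.18
tool_pos: [0.5269, 0.383, 0.1165]
ee_rot: [-0.0, 0.708, -0.706, 0.0]
ft_force: [-0.6, 0.2, -1.4]
opening: 0.193
grasp_force: 49.9
```

Request:
step_arm --pt "0 0 0 0" --pt "0 0 0 0" --pt "0 0 0 0" --pt "0 0 -0.03 0" --pt "0 0 -0.08 0" --pt "0 0 -0.14 0" --pt "0 0 -0.18 0" --pt "0 0 -0.18 0" --pt "0 0 -0.18 0" --fingers 0.45

```text
time: 54.3
tool_pos: [0.5264, 0.3827, 0.2953]
ee_rot: [0.001, 0.708, -0.706, -0.0]
ft_force: [-0.5, 0.2, -0.7]
opening: 0.551
grasp_force: 0.0
```

```bash
python3 -c "
from h import *
print(move([.6235,.060,.158],0))"; python3 st.py
```

```text
(array([322.9, -96.4, 137.3]), np.float64(0.2))
[0.52637283 0.38265167 0.29529317] 99.6 0.5808 [-0.52783819  0.22360826 -0.73701067]
```

Request:
step_arm --pt "0.055 -0.015 0 0" --pt "0.11 -0.035 0 0" --pt "0.165 -0.055 0 0" --pt "0.22 -0.075 0 0" --pt "0.275 -0.09 0 0" --pt "0.315 -0.0965 0.01 0" --pt "0.323 -0.0965 0.05 0" --pt "0.323 -0.0965 0.09 0" --pt "0.323 -0.0965 0.12 0" --pt "0.323 -0.0965 0.134 0" --pt "0.323 -0.0965 0.137 0" --pt "0.323 -0.0965 0.137 0" --fingers 0.3

```text
time: 55.8
tool_pos: [0.6247, 0.0604, 0.1596]
ee_rot: [-0.0, 0.708, -0.706, 0.0]
ft_force: [0.4, -0.7, 1.1]
opening: 0.703
grasp_force: 0.0
```

Request:
step_arm --pt "0 0 0 0" --pt "0 0 0 0" --pt "0 0 0 0" --pt "0 0 0 0" --pt "0 0 0 0" --pt "0 0 0 0" --fingers 1 --grip_force 50

```text
time: 56.55
tool_pos: [0.6243, 0.0603, 0.1599]
ee_rot: [-0.0, 0.708, -0.706, 0.0]
ft_force: [-2.0, -0.1, 5.7]
opening: 0.194
grasp_force: 48.7
```

Request:
step_arm --pt "0 0 -0.03 0" --pt "0 0 -0.07 0" --pt "0 0 -0.09 0" --pt "0 0 -0.09 0" --pt "0 0 -0.09 0"

```text
time: 57.18
tool_pos: [0.6232, 0.06, 0.2465]
ee_rot: [0.002, 0.708, -0.706, -0.001]
ft_force: [-0.8, -1.0, -4.5]
opening: 0.192
grasp_force: 49.5
```

```bash
python3 -c "
from h import *
print(move([.460,.384,.116],0))"; python3 st.py
```

```text
(array([-324.4,  161.9,  131.1]), np.float64(0.1))
[0.62319986 0.06003949 0.24650339] 90.1 0.25 [-0.84846972 -1.02824576 -4.4904253 ]
```

Request:
step_arm --pt "-0.05 0.025 0 0" --pt "-0.1 0.05 0 0" --pt "-0.15 0.075 0 0" --pt "-0.2 0.1 0 0" --pt "-0.25 0.125 0 0" --pt "-0.3 0.15 0 0" --pt "-0.324 0.162 0.01 0" --pt "-0.324 0.162 0.05 0" --pt "-0.324 0.162 0.09 0" --pt "-0.324 0.162 0.115 0" --pt "-0.324 0.162 0.127 0" --pt "-0.324 0.162 0.129 0"

```text
time: 58.68
tool_pos: [0.4611, 0.3833, 0.1186]
ee_rot: [0.001, 0.708, -0.706, 0.0]
ft_force: [-0.3, 0.3, -3.5]
opening: 0.199
grasp_force: 49.4
```

Request:
step_arm --pt "0 0 0 0" --pt "0 0 0.001 0" --pt "0 0 0.0025 0" --pt "0 0 0.0025 0"

```text
time: 59.18
tool_pos: [0.4613, 0.3838, 0.1177]
ee_rot: [-0.0, 0.708, -0.706, -0.0]
ft_force: [-0.3, -0.5, -3.7]
opening: 0.193
grasp_force: 49.4
```

Request:
step_arm --pt "0 0 0 0" --pt "0 0 0 0" --pt "0 0 0 0" --pt "0 0 -0.03 0" --pt "0 0 -0.08 0" --pt "0 0 -0.14 0" --pt "0 0 -0.18 0" --pt "0.05 0 -0.2 0" --pt "0.11 0 -0.22 0" --pt "0.13 0 -0.24 0" --pt "0.13 0 -0.24 0" --pt "0.13 0 -0.24 0" --fingers 0.45

```text
time: 60.68
tool_pos: [0.4615, 0.254, 0.3569]
ee_rot: [0.0, 0.708, -0.706, -0.0]
ft_force: [-0.9, 0.4, 0.8]
opening: 0.547
grasp_force: 0.0
```

```bash
python3 st.py
python3 - <<'E'
from h import *
w=cv2.resize(grab_frame('wrist'),(400,300)); t=cv2.resize(grab_frame('top')[115:265,90:350],(780,290)); s=cv2.resize(grab_frame('scene'),(400,300))
cv2.imwrite('pics/fin.png',np.vstack([np.hstack([w,s]),cv2.resize(t,(800,300))]))
E
```

```text
[0.46148053 0.25401688 0.35688771] 110.0 0.4727 [-0.88338368  0.39960041  0.79917953]
```

View pics/fin.png

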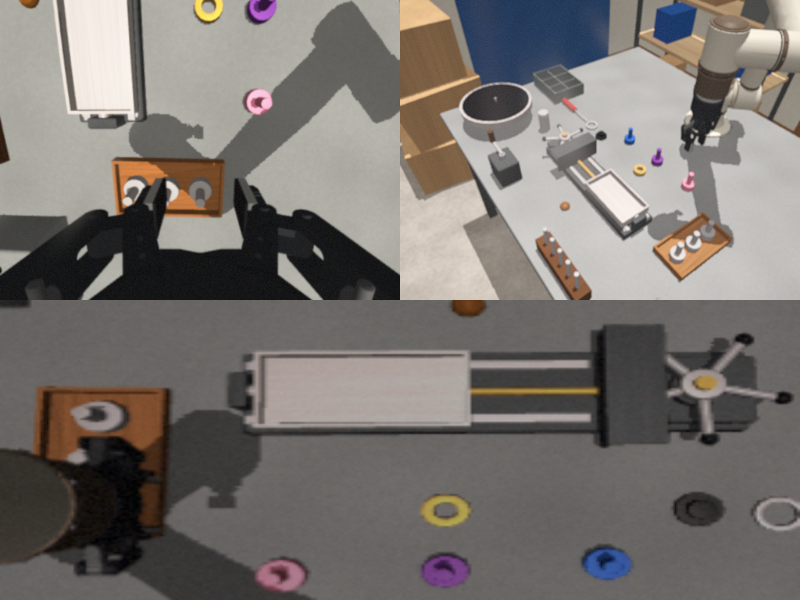

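The three weights stand upright in the tray (scene view (678,253), (693,241) and (708,230)). The deck is empty and against the stop at (250,390), and the bystanders are undisturbed.

```bash
python3 -c "
from rig import *
print(sign_off())"
```

```text
the job is handed in; nothing more can be done
None
```

The job is handed in: the loaded carriage was wound to its stop and left touching it, and all three weights stand upright in the wooden tray, though wrist force peaked near 96 N (limit 120 N) when the carriage met the stop.

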